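Put the doming set back in its fitted tray

ROBOT

A 6-joint arm with a two-finger parallel gripper is mounted at the origin on the work surface. World frame = base frame: x ahead of the robot, y to its left, z up, the work surface at z = 0. Lengths are in m, angles in rad, forces in N, time in s.
With the tool pointing down it reaches from about 0.425 to 0.95 m from the base axis. Payload 3.5 kg.
Tool frame: the origin (TCP) lies at the very end of the fingers, on their centre line; the grasp point (between the pads) lies 19 mm behind it; z points along the fingers, y is the line along which they close (so a half turn about z gives the same grasp; the last joint's range is limited). The gripper opens to 85 mm and grips with 20 to 120 N. Pads are 22 mm wide; open, the fingers measure 114 mm over their backs; the gripper's body (76 mm by 85 mm) begins 54 mm behind the grasp point. The pads swing forward as they close: fully open they stand 13 mm farther back than shut.
Start: joints at [-1.489, 0.286, 1.577, -0, 1.279, -0.15], TCP at [0.155, -0.657, 0.231] pointing down, gripper open.
Joint ranges: [-2.77, 2.77], [-0.9, 2.22], [0.21, 2.48], [-1.53, 4.67], [0.24, 2.81], [-2.84, 2.84]. Speed limits (rad/s): [2.79, 2.79, 3.14, 3.14, 3.14, 3.14].

INTERFACE

Orientations are given as a unit quaternion [x, y, z, w].
In Python, from plant import get_state, read_camera, sign_off, recognise gives the robot as it stands.
- The arm moves only by the tool arm_command, never from a script. Its argument "steps" is a list of rows, each an object with "translation": the shift along the tool's x, y, z scaled (see below), a list of three; "twist": the turn, a rotation vector about the tool's x, y, z scaled (see below), a list of three; "fingers": the opening, from -1 (shut) to 1 (fully open). In form: [{"translation": [x, y, z], "twist": [rx, ry, rz], "fingers": fingers}, ...]. A call has 1 to 5 rows; each row is the pose to reach, as a shift and turn from the pose commanded when the call began, along the tool's axes at that moment; what a row does not reach only later rows make up. The controller multiplies each number of a shift by 75 cm and each number of a turn by 60 degrees. A row lasts 1/8 s, in which the tool goes at most 62.5 mm and 10.7 degrees, less where a joint would pass 70% of its speed; a pose out of reach is approached as far as the arm can. A call with a number of a shift or a turn outside -1 to 1 is refused whole. A call with a gripper value outside its range is refused whole. The fingers move at their own pace and stop on an object; "grip_force" is the grip in N (left out, the last holds). Time passes only in rows, so rows that repeat a pose let the fingers close. It gives the time, the measured TCP pose, the force, the opening and the grip force at its end, in the units of the state.
- get_state(): the state, without advancing time (a new reading comes with each control period).
- read_camera(name): name is "scene" or "top"; returns a dict with "pixels" (400x640x3 uint8, red, green, blue), "K" (3x3 intrinsics, pixels), "R" (3x3) and "t" (3): a world point X has camera coordinates R X + t. Camera axes: x right, y down, z forward; pixel columns grow to the right and rows downward; lengths in m; the calibration is good to about 2 mm. A picture is of the moment at which its call begins. There is no depth.
- sign_off(): hands the job in; it is judged then, once.
Trained networks look in a picture, given as the dict that the camera call returned (one of the last four; its "shot" number tells which), for a name from the list of things; names that differ only in an ending like _2 or _b are one class to them, and where a whole thing is asked for, a point or a joint stands for the part that bears it (a point fixed in the world has none). Each returns a list of dicts, best first, with "conf" (0 to 1); they miss things now and then, are a little off and sometimes report something else, mostly with a low value. They report only what shows in the picture. A call takes as long as a camera call. They do not tell look-alikes from the thing itself.
- recognise(picture, query): "point" ([row, column] in pixels, amid what is visible of it).
The state is a dict: "time": time; "qpos": joint angles; "dq": joint speeds; "joint_efforts": joint torques, N m; "eef_pos": TCP position; "tcp_rot": TCP orientation; "contact_force": force on the tool from outside, world axes, zero at the start; "wrist_torque": the same for the moment, N m; "opening": opening from 0.0 (shut) to 1.0 (fully open); "finger_force": force on a finger pad.
Only numpy, scipy, OpenCV 4.12 (cv2) and the standard library are available. Lean on these libraries where they do the work, as an engineer would, in place of code of your own. Each camera call takes 0.05 s, during which the arm holds its last target. There are 200 camera calls.

TASK

Put the goldsmith's doming set away in its fitted wooden tray: lay the three ball-headed punches each in its own stall, the biggest ball in the widest stall and the smallest in the narrowest, with the balls at the end of the tray where the tiny punches stand, and set the steel cube with the hollows flat in the square bay. Set each piece down, do not drop it. The flat-faced punch and the smooth bench block do not belong to the set: leave them, and the dish, tub and brush, where they are.

Things in the scene. Friction and masses are not known exactly. Their poses are not given: they have to be found in the camera images.
- tray: fixed fitted wooden tray 138 (x) by 260 (y) by 22 mm. Origin under its centre, on the bench. Floor 6 mm thick. Three open stalls along x (-61 to 61); dividers, 20 mm high, only at x 33 to 61 (head end) and -61 to -37, open between for fingers. At the head end (+x), y -122 to -58: block with 5 tiny punches, 31 mm high. Square bay: centre (-30, -93), clear 62 (x) by 58 (y), sides 20 to 22 high.
- punch_large: largest doming punch: steel ball 40 mm across on a square 11 mm shank; does not roll. Origin: on its support under the ball's centre; x points towards the ball, z up; the shank slopes down to x = -84 mm. Pinch the shank across y at x = -36 mm, its centre line 13.7 mm up there. 320 g. Widest tray stall: centre line y = 82 mm, clear 56 mm, ball near x = 35.
- punch_medium: middle-sized doming punch: steel ball 28 mm across on a square 11 mm shank; does not roll. Origin: on its support under the ball's centre; x points towards the ball, z up; the shank slopes down to x = -84 mm. Pinch the shank across y at x = -30 mm, its centre line 10.9 mm up there. 155 g. Middle tray stall: centre line y = 24 mm, clear 44 mm, ball near x = 35.
- punch_small: smallest doming punch: steel ball 18 mm across on a square 11 mm shank; does not roll. Origin: on its support under the ball's centre; x points towards the ball, z up; the shank slopes down to x = -84 mm. Pinch the shank across y at x = -25 mm, its centre line 7.9 mm up there. 95 g. Narrowest tray stall: centre line y = -23 mm, clear 34 mm, ball near x = 35.
- doming_cube: doming cube: bright steel, 40 mm each way, round hollows in its faces (four of different sizes on top). Origin: centre of its underside; x, y square to its sides. 470 g. Belongs in the tray's square bay, any side facing the head end.
- punch_flat: look-alike, stays: flat-faced punch, a steel drum head 34 mm across and 12 mm long with a flat end instead of a ball, on a square 11 mm shank. Origin: on the bench under the head; x towards the head; shank's end at x = -84 mm.
- bench_block: look-alike, stays: smooth flat steel bench block 50 by 50 by 20 mm, no hollows. Origin: centre of its underside.
- dish: bystander: white ceramic bowl, 90 mm across, 35 mm high. Origin: centre of its underside.
- tub: bystander: clear plastic tub, 90 (x) by 150 (y) by 55 mm high. Origin: centre of its underside.
- brush: bystander: flat wooden-handled brush about 170 mm long lying along its own x. Origin: on the bench under its middle.
Things that resemble listed ones, but are neither listed nor needed, are in the scene too. Leave any pink or red look-alike of the punch_large alone.

How it is judged:
At the end, for the whole second after the job is handed in: Each ball punch lies on the floor of its own stall (13 mm of its centre line, 0.36 rad), ball at the head end (15 to 60 mm from mid-tray), not propped up (0.09 rad, 4 mm); the cube flat on the bay's floor (15 mm along, 13 mm across); all released and at rest (x of punch_large in the frame of tray between 0.015 and 0.06 m and y of punch_large in the frame of tray between 0.069 and 0.095 m and z of punch_large in the frame of tray between 0.002 and 0.01 m and angle between the x axis of each of punch_large, punch_medium, punch_small and the x axis of tray, either way round below 0.36 rad and angle between each of punch_large, punch_medium, punch_small, doming_cube's own z axis and vertical below 0.09 rad and x of punch_medium in the frame of tray between 0.015 and 0.06 m and y of punch_medium in the frame of tray between 0.011 and 0.037 m and z of punch_medium in the frame of tray between 0.002 and 0.01 m and x of punch_small in the frame of tray between 0.015 and 0.06 m and y of punch_small in the frame of tray between -0.036 and -0.01 m and z of punch_small in the frame of tray between 0.002 and 0.01 m and x of doming_cube in the frame of tray between -0.045 and -0.015 m and y of doming_cube in the frame of tray between -0.106 and -0.08 m and z of doming_cube in the frame of tray between 0.002 and 0.01 m and linear speed of each of punch_large, punch_medium, punch_small, doming_cube below 0.02 m/s and angular speed of each of punch_large, punch_medium, punch_small, doming_cube below 0.2 rad/s); the robot touches nothing.
It fails at once if the flat-faced punch is shifted by more than 12 mm (distance of punch_flat from where it was at the start of the episode above 0.012 m).
It fails at once if the bench block is shifted by more than 12 mm (distance of bench_block from where it was at the start of the episode above 0.012 m).
It fails at once if the dish, tub or brush is shifted by more than 12 mm (distance of any of dish, tub, brush from where it was at the start of the episode above 0.012 m).
It fails at once if a piece of the set is dropped (falls free, out of the fingers, at over 0.55 m/s: a drop of about 15 mm) ((linear speed of punch_large above 0.55 m/s and contact force between the fingers and punch_large below 0.05 N) or (linear speed of punch_medium above 0.55 m/s and contact force between the fingers and punch_medium below 0.05 N) or (linear speed of punch_small above 0.55 m/s and contact force between the fingers and punch_small below 0.05 N) or (linear speed of doming_cube above 0.55 m/s and contact force between the fingers and doming_cube below 0.05 N)).
It also fails if it takes over 102 s, if anything falls off the work surface, if the arm or the gripper's body presses on something with over 40 N, if the wrist force passes 120 N, or if a joint passes its speed limit or range.

## Working session

There is one attempt and no reset: what is moved stays moved. The work goes in short steps, Python scripts to look and compute and a tool call to move; the robot and the scene stay as the last step left them, time stands still between calls to the robot, and variables do not carry over. Pictures are saved under pics/ and viewed, at most 14 in all, crops included, and the job is handed in when it is done.

Besides the shell and the picture viewer there is one more tool, called after "Emit:" by a JSON object that holds its "op" and its "data". arm_command: Moves the arm, as the interface text tells. Shifts and turns lie within -1 to 1; 1 stands for 75 cm of shift or 60 degrees of turn. Its arguments: {"type":"object","properties":{"steps":{"type":"array"},"grip_force":{"type":"number"}},"required":["steps"]}

```bash
mkdir -p pics; cat > h.py <<'E'
import numpy as np, cv2
from plant import get_state, read_camera, sign_off, recognise
def save(p,n): cv2.imwrite('pics/'+n, p['pixels'][:,:,::-1])
def ray2z(p,rc,z):
    K,R,t=map(np.array,(p['K'],p['R'],p['t']))
    d=R.T@np.linalg.inv(K)@np.array([rc[1],rc[0],1.]); c=-R.T@t
    return c+d*(z-c[2])/d[2]
def proj(p,X):
    K,R,t=map(np.array,(p['K'],p['R'],p['t']))
    q=K@(R@np.array(X)+t); return q[1]/q[2],q[0]/q[2]
E
python3 - <<'E'
from h import *
for n in ('top','scene'):
    p=read_camera(n); save(p,n+'0.png')
    print(n,np.round(-np.array(p['R']).T@p['t'],3),np.round(p['R'],2).tolist(),np.array(p['K'])[0,0])
    for q in 'tray punch_large punch_medium punch_small doming_cube punch_flat bench_block dish tub brush'.split():
        print(q,[(np.round(r['point']).tolist(),round(r['conf'],2),np.round(ray2z(p,r['point'],.01)[:2],3).tolist()) for r in recognise(p,q)[:4]])
s=get_state();print(s)
E
```

```text
top [0.387 0.018 0.96 ] [[0.01, -1.0, 0.0], [-0.99, -0.01, -0.15], [0.15, -0.0, -0.99]] 364.4628743106756
tray []
punch_large [([262.0, 477.0], 0.74, [0.361, -0.401]), ([251.0, 421.0], 0.6, [0.386, -0.258]), ([315.0, 437.0], 0.53, [0.227, -0.294])]
punch_medium [([216.0, 488.0], 0.81, [0.479, -0.438])]
punch_small [([187.0, 194.0], 0.68, [0.548, 0.334])]
doming_cube [([239.0, 212.0], 0.55, [0.414, 0.281])]
punch_flat [([183.0, 440.0], 0.67, [0.564, -0.316]), ([96.0, 331.0], 0.47, [0.804, -0.027])]
bench_block [([205.0, 159.0], 0.83, [0.5, 0.423])]
dish [([96.0, 330.0], 0.67, [0.805, -0.024])]
tub [([114.0, 423.0], 0.68, [0.756, -0.278]), ([97.0, 331.0], 0.36, [0.801, -0.026])]
brush [([116.0, 226.0], 0.56, [0.745, 0.26])]
scene [0.906 0.54  0.913] [[-0.82, 0.57, 0.01], [0.45, 0.66, -0.6], [-0.35, -0.49, -0.8]] 442.83036502892605
tray [([244.0, 222.0], 0.71, [0.789, -0.045]), ([211.0, 314.0], 0.57, [0.557, -0.001])]
punch_large [([126.0, 310.0], 0.81, [0.395, -0.264]), ([97.0, 350.0], 0.68, [0.223, -0.299]), ([98.0, 295.0], 0.45, [0.365, -0.391])]
punch_medium [([100.0, 259.0], 0.5, [
[... 432 characters left out ...]
y([-1.48903411e+00,  2.86314941e-01,  1.57670453e+00,  3.95321655e-05,
        1.27858326e+00, -1.49977867e-01]), 'dq': array([ 2.78989450e-04, -1.33038947e-03,  8.11817479e-05,  5.04891470e-04,
        2.07455305e-03,  7.60725784e-04]), 'joint_efforts': array([-1.34115212e-04, -4.05974686e+01, -2.92943841e+01, -1.77262467e-05,
        6.90025608e-04,  6.07724090e-06]), 'eef_pos': array([ 0.15507998, -0.65693302,  0.23131244]), 'tcp_rot': array([ 9.93295232e-01,  1.15605282e-01,  1.90889334e-05, -4.38948885e-06]), 'contact_force': array([-1.10569736, -0.02650215,  0.62658425]), 'wrist_torque': array([ 0.01746205,  0.01857467, -0.01492651]), 'finger_force': 0.0, 'opening': 1.0008716095936327}
```

View pics/top0.png

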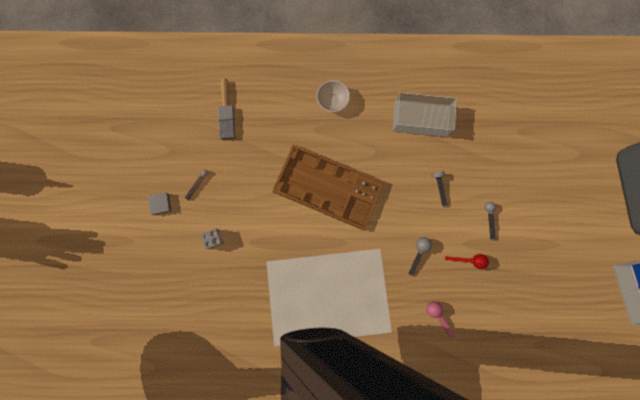

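View pics/scene0.png

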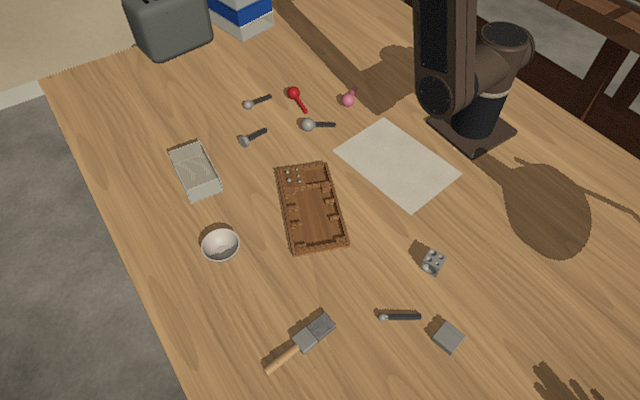

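The top view shows the large punch at about (row 245, col 424), medium (208, 490), flat (175, 440), small (173, 207), cube (239, 212) and block (205, 159). The tray is centred at about (188, 330), with its tiny punches on the right, so the tray is turned. Next I'll take zoomed crops for precise poses.

```bash
python3 - <<'E'
from h import *
p=read_camera('top'); s=read_camera('scene')
def crop(p,r,c,h,w,k): return cv2.resize(p['pixels'][r:r+h,c:c+w,::-1],None,fx=k,fy=k,interpolation=cv2.INTER_CUBIC)
a=crop(p,140,265,100,130,4)   # 520x400
b=np.vstack([crop(p,230,400,50,35,4),crop(p,195,475,50,35,4)]) #140x400
c=np.vstack([crop(p,160,180,50,35,4),crop(p,225,195,50,35,4)])
cv2.imwrite('pics/c1.png',np.hstack([a,b,c]))
a=crop(s,155,265,105,90,5)
b=np.vstack([crop(s,110,295,30,50,5),crop(s,85,235,30,50,5),crop(s,300,370,45,50,5)])
cv2.imwrite('pics/c2.png',np.hstack([a,b]))
E
```

```text
(no output)
```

View pics/c1.png

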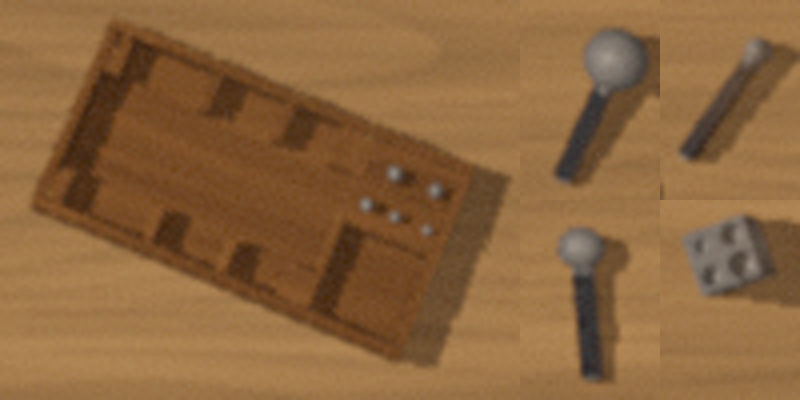

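View pics/c2.png

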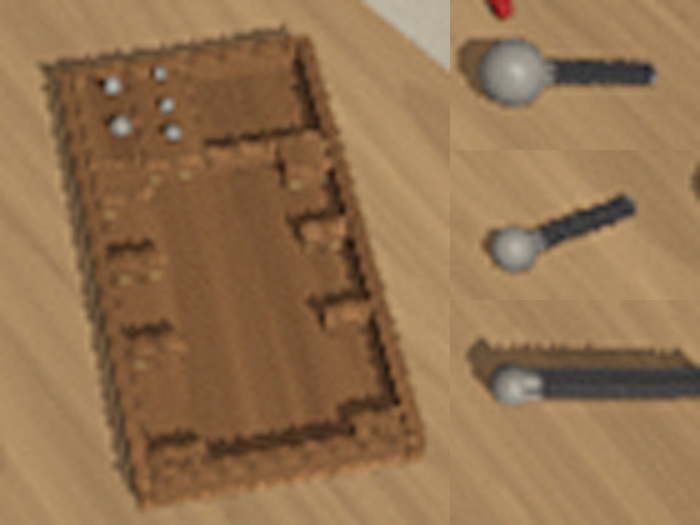

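```bash
cat > fit.py <<'E'
from h import *
from scipy.optimize import least_squares
P={n:read_camera(n) for n in('top','scene')}
def px(x,y,k,r,c): return np.array([(y+.5)/k-.5+r,(x+.5)/k-.5+c])
def fit(name,model,obs,x0):
    # model pts in object frame, obs: list (cam, idx, rc)
    def f(v):
        c,s=np.cos(v[2]),np.sin(v[2])
        return np.concatenate([np.array(proj(P[cam],[v[0]+c*model[i][0]-s*model[i][1],v[1]+s*model[i][0]+c*model[i][1],model[i][2]]))-rc for cam,i,rc in obs])
    r=least_squares(f,x0,loss='soft_l1'); print(name,np.round(r.x,4).tolist(),'res px',np.round(r.fun,1).tolist())
    return r.x
T=lambda x,y:px(x,y,4,140,265); S=lambda x,y:px(x,y,5,155,265)
tr=[(.069,.13,.022),(.069,-.13,.022),(-.069,-.13,.022),(-.069,.13,.022)]
fit('tray',tr,[('top',0,T(112,18)),('top',1,T(472,165)),('top',2,T(402,358)),('top',3,T(35,207)),
 ('scene',1,S(48,68)),('scene',2,S(298,38)),('scene',3,S(420,458)),('scene',0,S(142,505))],[.55,0,-.39])
def pm(r,e): return [(0,0,r),(-.084,0,e)]
fit('large',pm(.02,.0055),[('top',0,px(95,60,4,230,400)),('top',1,px(48,178,4,230,400)),('scene',0,px(65,72,5,110,295)),('scene',1,px(202,74,5,110,295))],[.4,-.26,.4])
fit('medium',pm(.014,.0055),[('top',0,px(60,47,4,195,475)),('top',1,px(72,178,4,195,475)),('scene',0,px(65,98,5,85,235)),('scene',1,px(180,55,5,85,235))],[.48,-.43,0.])
fit('small',pm(.009,.0055),[('top',0,px(98,50,4,160,180)),('top',1,px(26,157,4,160,180)),('scene',0,px(64,85,5,300,370))],[.57,.32,-.5])
cu=[(.02,.02,.04),(.02,-.02,.04),(-.02,-.02,.04),(-.02,.02,.04)]
C=lambda x,y:px(x-660,y-200,4,225,195)
fit('cube',cu,[('top',0,C(684,236)),('top',1,C(747,216)),('top',2,C(770,272)),('top',3,C(706,295))],[.41,.28,.3])
E
python3 fit.py
```

```text
tray [0.5545, -0.0186, -0.3794] res px [-0.8, -0.3, -1.2, 1.3, -0.6, -0.1, -0.6, -1.5, 1.3, 0.6, -1.0, 1.3, -4.4, 1.6, -2.7, -0.6]
large [0.4038, -0.2634, -0.379] res px [-0.5, 0.2, 0.7, -0.7, 0.2, -0.5, -0.8, 0.1]
medium [0.5027, -0.4417, 0.0746] res px [0.2, 0.1, -0.2, -0.0, 0.3, -0.0, -0.2, 0.1]
small [0.5883, 0.3103, -0.5695] res px [0.4, 0.1, 0.0, -0.0, 0.3, -0.2]
cube [0.4138, 0.2744, 0.3777] res px [0.1, 0.6, -0.7, -0.1, 0.2, -0.7, 0.3, 0.2]
```

```bash
cat > plan.py <<'E'
from h import *
from scipy.spatial.transform import Rotation as Ro
def at(pose,dx,dy=0):
    x,y,a=pose; c,s=np.cos(a),np.sin(a); return x+c*dx-s*dy,y+s*dx+c*dy
def go(wps):
    """wps: (label,x,y,z,yaw) -> each as a call from the previous pose"""
    s=get_state(); p=np.array(s['eef_pos']); R=Ro.from_quat(s['tcp_rot'])
    print('t',round(s['time'],2),'q',np.round(s['qpos'],2),'p',np.round(p,3))
    for l,x,y,z,w in wps:
        G=Ro.from_euler('z',w)*Ro.from_euler('x',np.pi)
        d=np.round(R.inv().apply(np.array([x,y,z])-p)/.75,3); v=np.round((R.inv()*G).as_rotvec()/np.radians(60),3)
        n=max(np.linalg.norm(d)*.75/.0625,np.linalg.norm(v)*60/10.7)
        print(l,d.tolist(),v.tolist(),'rows %.1f'%n)
        p=p+R.apply(d*.75); R=R*Ro.from_rotvec(v*np.radians(60))
E
sed -i "s/(-.069,.13,.022)\]/(-.069,.13,.022),(-.069,.13,0),(.069,.13,0)]/; s/('scene',3,S(420,458)),('scene',0,S(142,505))/('scene',4,S(422,458)),('scene',5,S(145,507))/" fit.py
python3 fit.py | grep tray
python3 - <<'E'
from plan import *
L=(.4038,-.2634,-.379); g=at(L,-.036)
go([('hover',*g,.09,L[2]),('down',*g,.003,L[2])])
E
```

```text
tray [0.5532, -0.0202, -0.3784] res px [-0.3, 0.3, -0.8, 1.9, -0.1, 0.6, -0.1, -0.9, 0.8, 0.7, -1.6, 1.3, -0.3, 0.8, 0.8, -0.6]
t 1.4 q [-1.49  0.29  1.58 -0.    1.28 -0.15] p [ 0.155 -0.657  0.231]
hover [0.404, -0.462, 0.188] [-0.0, 0.0, 0.583] rows 7.7
down [0.0, 0.0, 0.116] [-0.0, 0.0, 0.0] rows 1.4
```

Emit:
{"op": "arm_command", "data": {"steps": [{"translation":[0.404,-0.462,0.188],"twist":[0,0,0.583],"fingers":0.2},{"translation":[0.404,-0.462,0.188],"twist":[0,0,0.583],"fingers":0.2},{"translation":[0.404,-0.462,0.188],"twist":[0,0,0.583],"fingers":0.2},{"translation":[0.404,-0.462,0.188],"twist":[0,0,0.583],"fingers":0.2},{"translation":[0.404,-0.462,0.188],"twist":[0,0,0.583],"fingers":0.2}], "grip_force": 80}}

```text
time: 2.02
eef_pos: [0.2955, -0.3912, 0.1396]
tcp_rot: [0.982, -0.189, 0.0, 0.0]
contact_force: [0.4, 0.4, 0.7]
opening: 0.6
finger_force: 0.0
```

```bash
python3 - <<'E'
from plan import *
L=(.4038,-.2634,-.379); g=at(L,-.036)
go([('hover',*g,.09,L[2]),('down',*g,.003,L[2])])
E
```

```text
t 2.02 q [-1.13 -0.03  2.1   0.    1.07  0.82] p [ 0.296 -0.391  0.14 ]
hover [0.023, -0.212, 0.066] [0.0, -0.001, -0.0] rows 2.7
down [-0.0, 0.0, 0.116] [0.0, 0.0, -0.0] rows 1.4
```

Emit:
{"op": "arm_command", "data": {"steps": [{"translation":[0.023,-0.212,0.066],"twist":[0,0,0],"fingers":0.2},{"translation":[0.023,-0.212,0.066],"twist":[0,0,0],"fingers":0.2},{"translation":[0.023,-0.212,0.066],"twist":[0,0,0],"fingers":0.2},{"translation":[0.023,-0.212,0.066],"twist":[0,0,0],"fingers":0.2},{"translation":[0.023,-0.212,0.066],"twist":[0,0,0],"fingers":0.2}]}}

```text
time: 2.65
eef_pos: [0.37, -0.2521, 0.0909]
tcp_rot: [0.982, -0.188, 0.0, 0.001]
contact_force: [0.5, -0.0, 0.4]
opening: 0.599
finger_force: 0.0
```

```bash
python3 - <<'E'
from plan import *
L=(.4038,-.2634,-.379); g=at(L,-.036)
go([('hover',*g,.09,L[2]),('down',*g,.003,L[2])])
p=read_camera('scene'); save(p,'s1.png'); c=p['pixels'][60:180,250:410,::-1]
cv2.imwrite('pics/s1c.png',cv2.resize(c,None,fx=5,fy=5,interpolation=cv2.INTER_CUBIC))
E
```

```text
t 2.65 q [-0.83 -0.05  2.23 -0.    0.96  1.12] p [ 0.37  -0.252  0.091]
hover [-0.001, -0.003, 0.001] [0.001, -0.001, 0.001] rows 0.0
down [0.0, 0.0, 0.116] [-0.0, -0.0, -0.0] rows 1.4
```

View pics/s1c.png

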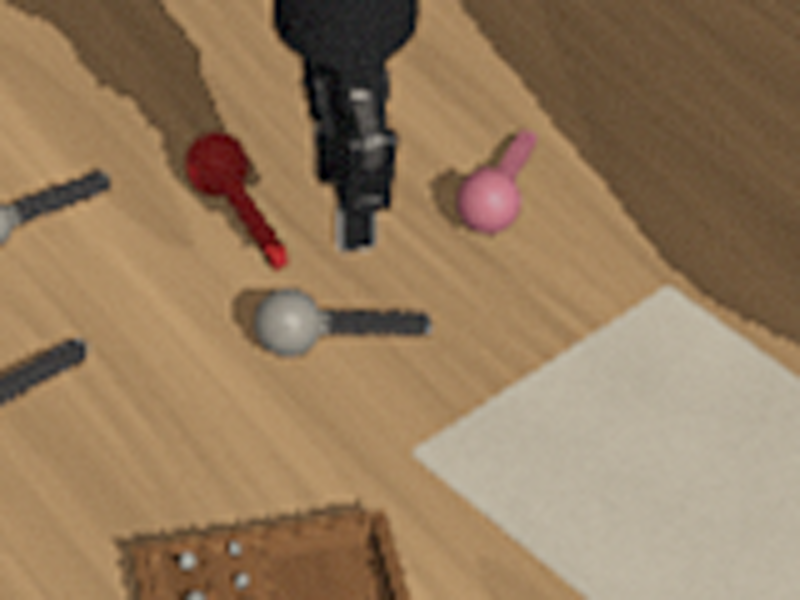

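The gripper is over the large punch's shank, with the ball at about (row 322, col 290) in the crop. I'll go down and close.

Emit:
{"op": "arm_command", "data": {"steps": [{"translation":[0,-0.003,0.06],"twist":[0,0,0],"fingers":0.2},{"translation":[0,-0.003,0.1],"twist":[0,0,0],"fingers":0.2},{"translation":[0,-0.003,0.117],"twist":[0,0,0],"fingers":0.2},{"translation":[0,-0.003,0.117],"twist":[0,0,0],"fingers":0.2},{"translation":[0,-0.003,0.117],"twist":[0,0,0],"fingers":-1}]}}

```text
time: 3.32
eef_pos: [0.3713, -0.2507, 0.0039]
tcp_rot: [0.982, -0.189, 0.001, 0.001]
contact_force: [0.2, 1.3, 0.7]
opening: 0.397
finger_force: 0.0
```

Emit:
{"op": "arm_command", "data": {"steps": [{"translation":[0,0,0],"twist":[0,0,0],"fingers":-1},{"translation":[0,0,0],"twist":[0,0,0],"fingers":-1},{"translation":[0,0,0],"twist":[0,0,0],"fingers":-1},{"translation":[0,0,0],"twist":[0,0,0],"fingers":-1},{"translation":[0,0,0],"twist":[0,0,0],"fingers":-1}]}}

```text
time: 3.95
eef_pos: [0.3713, -0.2502, 0.0039]
tcp_rot: [0.982, -0.188, 0.001, 0.001]
contact_force: [-0.9, 1.0, 6.7]
opening: 0.103
finger_force: 79.0
```

Emit:
{"op": "arm_command", "data": {"steps": [{"translation":[0,0,-0.02],"twist":[0,0,0],"fingers":-1},{"translation":[0,0,-0.06],"twist":[0,0,0],"fingers":-1},{"translation":[0,0,-0.1],"twist":[0,0,0],"fingers":-1},{"translation":[0,0,-0.1],"twist":[0,0,0],"fingers":-1},{"translation":[0,0,-0.1],"twist":[0,0,0],"fingers":-1}]}}

```text
time: 4.58
eef_pos: [0.3697, -0.2485, 0.0765]
tcp_rot: [0.982, -0.188, -0.001, -0.001]
contact_force: [0.4, 0.3, -2.9]
opening: 0.104
finger_force: 78.2
```

```bash
cat >> plan.py <<'E'
TR=(.5532,-.0202,-.3784)
E
python3 - <<'E'
from plan import *
g=at(TR,-.001,.082)
go([('hover',*g,.08,TR[2]),('down',*g,.0105,TR[2])]); s=get_state(); print(s['opening'],s['contact_force'])
p=read_camera('scene'); c=p['pixels'][60:180,250:410,::-1]
cv2.imwrite('pics/s2c.png',cv2.resize(c,None,fx=5,fy=5,interpolation=cv2.INTER_CUBIC))
E
```

```text
t 4.58 q [-0.82 -0.03  2.24 -0.    0.94  1.13] p [ 0.37  -0.248  0.076]
hover [0.113, -0.483, -0.004] [-0.001, 0.002, -0.0] rows 6.0
down [0.0, 0.0, 0.092] [0.0, -0.0, -0.0] rows 1.1
0.10360645158723276 [ 0.41968855  0.25279934 -2.90323835]
```

View pics/s2c.png

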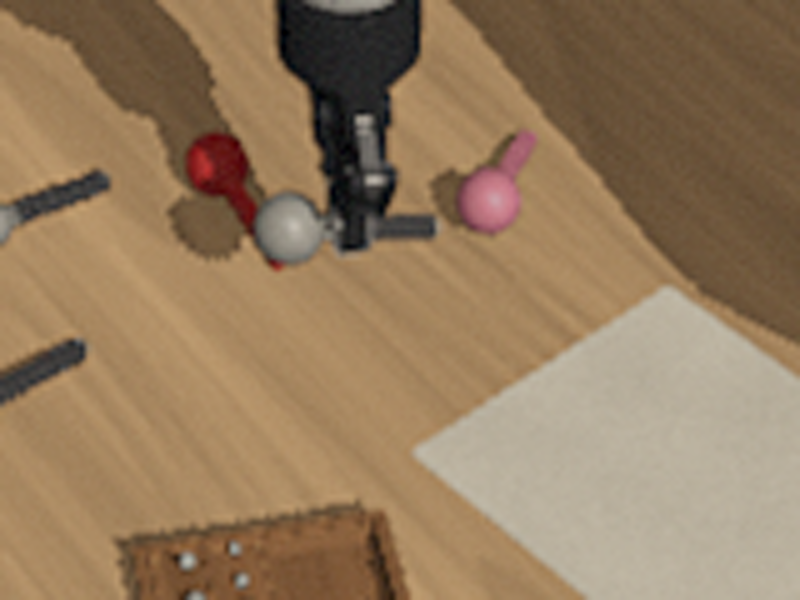

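The punch is held level, with the ball at about (row 228, col 288) in the crop and the pinch in the right place. I'll carry it to the tray.

Emit:
{"op": "arm_command", "data": {"steps": [{"translation":[0.113,-0.483,-0.004],"twist":[0,0,0],"fingers":-1},{"translation":[0.113,-0.483,-0.004],"twist":[0,0,0],"fingers":-1},{"translation":[0.113,-0.483,-0.004],"twist":[0,0,0],"fingers":-1},{"translation":[0.113,-0.483,-0.004],"twist":[0,0,0],"fingers":-1},{"translation":[0.113,-0.483,-0.004],"twist":[0,0,0],"fingers":-1}]}}

```text
time: 5.25
eef_pos: [0.5488, 0.0091, 0.078]
tcp_rot: [0.982, -0.188, -0.002, 0.0]
contact_force: [1.3, -1.1, -3.3]
opening: 0.101
finger_force: 78.4
```

```bash
python3 - <<'E'
from plan import *
g=at(TR,-.001,.082)
go([('hover',*g,.08,TR[2]),('down',*g,.0105,TR[2])]); s=get_state(); print(s['opening'],s['dq'])
E
```

```text
t 5.25 q [-0.17  0.19  1.99 -0.    0.96  1.78] p [0.549 0.009 0.078]
hover [0.019, -0.075, -0.003] [0.001, 0.003, -0.0] rows 0.9
down [-0.0, -0.0, 0.093] [-0.0, 0.0, -0.0] rows 1.1
0.10063141742765691 [ 0.87769535  0.56316218 -0.66833584 -0.00486645  0.08649538  0.87787363]
```

Emit:
{"op": "arm_command", "data": {"steps": [{"translation":[0.018,-0.075,-0.003],"twist":[0,0,0],"fingers":-1},{"translation":[0.018,-0.075,-0.003],"twist":[0,0,0],"fingers":-1},{"translation":[0.018,-0.075,-0.003],"twist":[0,0,0],"fingers":-1},{"translation":[0.018,-0.075,-0.003],"twist":[0,0,0],"fingers":-1}]}}

```text
time: 5.75
eef_pos: [0.5812, 0.0534, 0.081]
tcp_rot: [0.982, -0.189, -0.001, 0.0]
contact_force: [0.8, 0.2, -2.6]
opening: 0.106
finger_force: 78.8
```

```bash
python3 - <<'E'
from plan import *
g=at(TR,-.001,.082)
go([('down',*g,.0105,TR[2])])
p=read_camera('scene');save(p,'s3.png')
c=p['pixels'][140:260,240:400,::-1]
cv2.imwrite('pics/s3c.png',cv2.resize(c,None,fx=5,fy=5,interpolation=cv2.INTER_CUBIC))
E
```

```text
t 5.75 q [-0.08  0.26  1.91 -0.    0.98  1.87] p [0.581 0.053 0.081]
down [0.0, -0.004, 0.094] [0.001, 0.002, -0.002] rows 1.1
```

View pics/s3c.png

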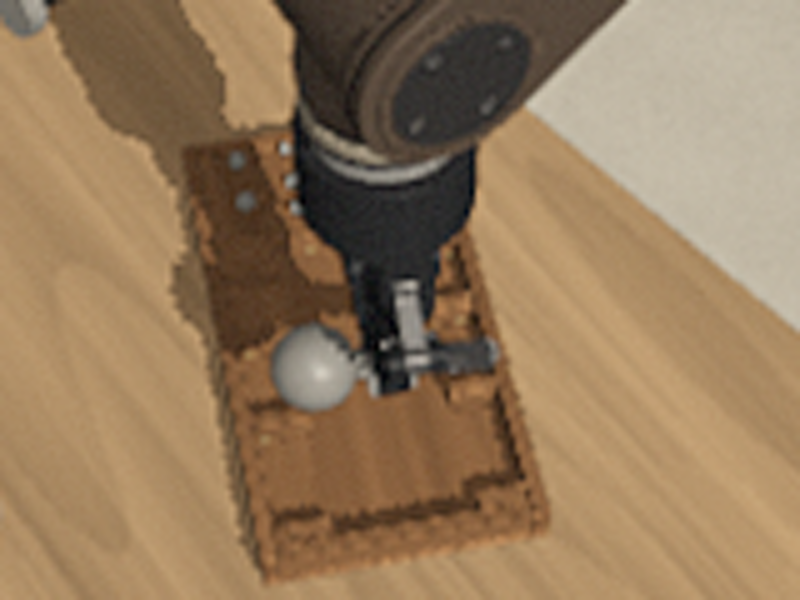

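The ball is at about (row 368, col 312) in the crop, above the widest stall and well placed. I'll lower it.

Emit:
{"op": "arm_command", "data": {"steps": [{"translation":[0,-0.004,0.04],"twist":[0,0,0],"fingers":-1},{"translation":[0,-0.004,0.075],"twist":[0,0,0],"fingers":-1},{"translation":[0,-0.004,0.088],"twist":[0,0,0],"fingers":-1},{"translation":[0,-0.004,0.092],"twist":[0,0,0],"fingers":-1},{"translation":[0,-0.004,0.092],"twist":[0,0,0],"fingers":-1}]}}

```text
time: 6.42
eef_pos: [0.5843, 0.0567, 0.0143]
tcp_rot: [0.982, -0.188, 0.001, -0.0]
contact_force: [-0.2, -0.4, -3.1]
opening: 0.102
finger_force: 78.8
```

Emit:
{"op": "arm_command", "data": {"steps": [{"translation":[0,0,0.003],"twist":[0,0,0],"fingers":-1},{"translation":[0,0,0.005],"twist":[0,0,0],"fingers":-1},{"translation":[0,0,0.005],"twist":[0,0,0],"fingers":-1}]}}

```text
time: 6.8
eef_pos: [0.5841, 0.0571, 0.0102]
tcp_rot: [0.982, -0.188, 0.001, -0.0]
contact_force: [-0.2, -0.1, -2.4]
opening: 0.103
finger_force: 79.1
```

Emit:
{"op": "arm_command", "data": {"steps": [{"translation":[0,0,0.002],"twist":[0,0,0],"fingers":-1},{"translation":[0,0,0.002],"twist":[0,0,0],"fingers":-1}]}}

```text
time: 7.05
eef_pos: [0.5842, 0.0571, 0.0099]
tcp_rot: [0.982, -0.188, 0.0, 0.0]
contact_force: [-4.2, 0.3, 5.9]
opening: 0.1
finger_force: 80.2
```

Emit:
{"op": "arm_command", "data": {"steps": [{"translation":[0,0,0],"twist":[0,0,0],"fingers":-0.35},{"translation":[0,0,0],"twist":[0,0,0],"fingers":-0.35},{"translation":[0,0,0],"twist":[0,0,0],"fingers":-0.35},{"translation":[0,0,-0.05],"twist":[0,0,0],"fingers":-0.35},{"translation":[0,0,-0.12],"twist":[0,0,0],"fingers":-0.35}]}}

```text
time: 7.68
eef_pos: [0.582, 0.0571, 0.0969]
tcp_rot: [0.982, -0.188, -0.002, 0.0]
contact_force: [1.4, -0.9, -0.8]
opening: 0.325
finger_force: 0.0
```

```bash
python3 - <<'E'
from plan import *
M=(.5027,-.4417,.0746); g=at(M,-.030)
go([('hover',*g,.09,M[2]),('down',*g,.003,M[2])])
E
```

```text
t 7.67 q [-0.08  0.24  1.9   0.    1.01  1.87] p [0.582 0.057 0.097]
hover [0.112, 0.675, 0.01] [0.0, 0.005, -0.433] rows 8.2
down [0.0, -0.001, 0.116] [0.0, -0.0, -0.0] rows 1.4
```

Emit:
{"op": "arm_command", "data": {"steps": [{"translation":[0.112,0.675,-0.01],"twist":[0,0,-0.433],"fingers":0},{"translation":[0.112,0.675,-0.01],"twist":[0,0,-0.433],"fingers":0},{"translation":[0.112,0.675,-0.01],"twist":[0,0,-0.433],"fingers":0},{"translation":[0.112,0.675,-0.01],"twist":[0,0,-0.433],"fingers":0},{"translation":[0.112,0.675,-0.01],"twist":[0,0,-0.433],"fingers":0}]}}

```text
time: 8.3
eef_pos: [0.5189, -0.2407, 0.1027]
tcp_rot: [0.999, 0.037, 0.0, 0.0]
contact_force: [1.1, 0.3, 0.4]
opening: 0.501
finger_force: 0.0
```

```bash
cat > m.py <<'E'
from plan import *
M=(.5027,-.4417,.0746); g=at(M,-.030)
go([('hover',*g,.09,M[2]),('down',*g,.003,M[2])])
E
python3 m.py; python3 - <<'E'
from h import *
P={n:read_camera(n) for n in('top','scene')}
c=[cv2.resize(P['top']['pixels'][140:240,270:400,::-1],None,fx=3,fy=3,interpolation=cv2.INTER_CUBIC),cv2.resize(P['scene']['pixels'][150:260,260:360,::-1],(360,300),interpolation=cv2.INTER_CUBIC)]
cv2.imwrite('pics/t4.png',np.hstack(c))
E
```

```text
t 8.3 q [-0.61  0.2   1.93  0.    1.01  0.88] p [ 0.519 -0.241  0.103]
hover [-0.082, 0.266, 0.017] [0.0, -0.001, 0.0] rows 3.3
down [0.001, -0.0, 0.116] [0.0, 0.0, 0.0] rows 1.4
```

View pics/t4.png

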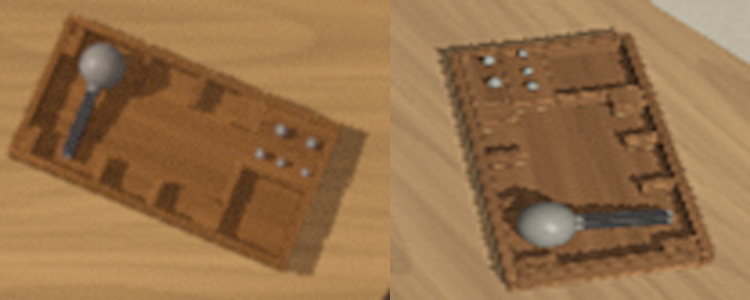

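The large punch lies in the widest stall with its ball at the head end. On to the medium punch.

Emit:
{"op": "arm_command", "data": {"steps": [{"translation":[-0.082,0.266,0.017],"twist":[0,0,0],"fingers":0},{"translation":[-0.082,0.266,0.017],"twist":[0,0,0],"fingers":0},{"translation":[-0.082,0.266,0.017],"twist":[0,0,0],"fingers":0},{"translation":[-0.082,0.266,0.017],"twist":[0,0,0],"fingers":0},{"translation":[-0.082,0.266,0.017],"twist":[0,0,0],"fingers":0}]}}

```text
time: 9.02
eef_pos: [0.4728, -0.4425, 0.0892]
tcp_rot: [0.999, 0.037, -0.0, -0.001]
contact_force: [0.4, 0.5, -0.0]
opening: 0.499
finger_force: 0.0
```

```bash
python3 m.py
```

```text
t 9.03 q [-0.91  0.37  1.74  0.    1.03  0.59] p [ 0.473 -0.443  0.089]
hover [-0.0, 0.002, -0.001] [-0.001, 0.0, -0.001] rows 0.0
down [-0.0, -0.0, 0.116] [-0.0, 0.0, -0.0] rows 1.4
```

Emit:
{"op": "arm_command", "data": {"steps": [{"translation":[0,0.001,0.06],"twist":[0,0,0],"fingers":0},{"translation":[0,0.001,0.1],"twist":[0,0,0],"fingers":0},{"translation":[0,0.001,0.115],"twist":[0,0,0],"fingers":0},{"translation":[0,0.001,0.115],"twist":[0,0,0],"fingers":0},{"translation":[0,0.001,0.115],"twist":[0,0,0],"fingers":-1}]}}

```text
time: 9.65
eef_pos: [0.4743, -0.4435, 0.0054]
tcp_rot: [0.999, 0.038, 0.001, 0.001]
contact_force: [-0.2, -0.4, 1.1]
opening: 0.301
finger_force: 0.0
```

Emit:
{"op": "arm_command", "data": {"steps": [{"translation":[0,0,0],"twist":[0,0,0],"fingers":-1},{"translation":[0,0,0],"twist":[0,0,0],"fingers":-1},{"translation":[0,0,0],"twist":[0,0,0],"fingers":-1},{"translation":[0,0,0],"twist":[0,0,0],"fingers":-1}]}}

```text
time: 10.15
eef_pos: [0.4742, -0.4441, 0.0056]
tcp_rot: [0.999, 0.037, 0.001, 0.001]
contact_force: [-0.0, 1.9, 6.1]
opening: 0.101
finger_force: 81.0
```

Emit:
{"op": "arm_command", "data": {"steps": [{"translation":[0,0,-0.02],"twist":[0,0,0],"fingers":-1},{"translation":[0,0,-0.06],"twist":[0,0,0],"fingers":-1},{"translation":[0,0,-0.11],"twist":[0,0,0],"fingers":-1},{"translation":[0,0,-0.11],"twist":[0,0,0],"fingers":-1},{"translation":[0,0,-0.11],"twist":[0,0,0],"fingers":-1}]}}

```text
time: 10.78
eef_pos: [0.4724, -0.4426, 0.0852]
tcp_rot: [0.999, 0.037, -0.001, -0.001]
contact_force: [-0.4, 1.2, -1.9]
opening: 0.1
finger_force: 80.1
```

```bash
cat > mp.py <<'E'
from plan import *
g=at(TR,.005,.024)
go([('hover',*g,.09,TR[2]),('down',*g,.010,TR[2])])
E
python3 mp.py
```

```text
t 10.78 q [-0.91  0.38  1.75 -0.    1.02  0.59] p [ 0.472 -0.443  0.085]
hover [0.169, -0.579, -0.006] [-0.001, 0.001, 0.433] rows 7.2
down [0.0, -0.001, 0.107] [0.0, 0.0, -0.0] rows 1.3
```

Emit:
{"op": "arm_command", "data": {"steps": [{"translation":[0.169,-0.579,-0.006],"twist":[0,0,0.433],"fingers":-1},{"translation":[0.169,-0.579,-0.006],"twist":[0,0,0.433],"fingers":-1},{"translation":[0.169,-0.579,-0.006],"twist":[0,0,0.433],"fingers":-1},{"translation":[0.169,-0.579,-0.006],"twist":[0,0,0.433],"fingers":-1},{"translation":[0.169,-0.579,-0.006],"twist":[0,0,0.433],"fingers":-1}]}}

```text
time: 11.4
eef_pos: [0.5366, -0.135, 0.0869]
tcp_rot: [0.982, -0.188, -0.002, -0.0]
contact_force: [1.5, 0.3, -1.4]
opening: 0.096
finger_force: 80.1
```

```bash
python3 mp.py
```

```text
t 11.4 q [-0.43  0.19  1.98  0.    0.98  1.52] p [ 0.537 -0.135  0.087]
hover [-0.029, -0.182, -0.004] [-0.0, 0.004, -0.001] rows 2.2
down [-0.0, -0.0, 0.107] [-0.0, -0.0, 0.0] rows 1.3
```

Emit:
{"op": "arm_command", "data": {"steps": [{"translation":[-0.029,-0.182,-0.004],"twist":[0,0,0],"fingers":-1},{"translation":[-0.029,-0.182,-0.004],"twist":[0,0,0],"fingers":-1},{"translation":[-0.029,-0.182,-0.004],"twist":[0,0,0],"fingers":-1},{"translation":[-0.029,-0.182,-0.004],"twist":[0,0,0],"fingers":-1},{"translation":[-0.029,-0.182,-0.004],"twist":[0,0,0],"fingers":-1}]}}

```text
time: 12.02
eef_pos: [0.5676, -0.004, 0.0912]
tcp_rot: [0.982, -0.189, -0.001, 0.0]
contact_force: [-0.7, -0.0, -1.8]
opening: 0.097
finger_force: 80.1
```

```bash
python3 mp.py; python3 - <<'E'
from h import *
P={n:read_camera(n) for n in('top','scene')}
c=[cv2.resize(P['top']['pixels'][140:240,270:400,::-1],None,fx=3,fy=3,interpolation=cv2.INTER_CUBIC),cv2.resize(P['scene']['pixels'][150:260,260:360,::-1],(360,300),interpolation=cv2.INTER_CUBIC)]
cv2.imwrite('pics/t5.png',np.hstack(c))
E
```

```text
t 12.03 q [-0.19  0.21  1.94 -0.    0.99  1.77] p [ 0.568 -0.004  0.091]
hover [-0.003, -0.005, 0.002] [0.001, 0.001, -0.002] rows 0.1
down [-0.0, 0.0, 0.106] [-0.0, 0.0, 0.0] rows 1.3
```

View pics/t5.png

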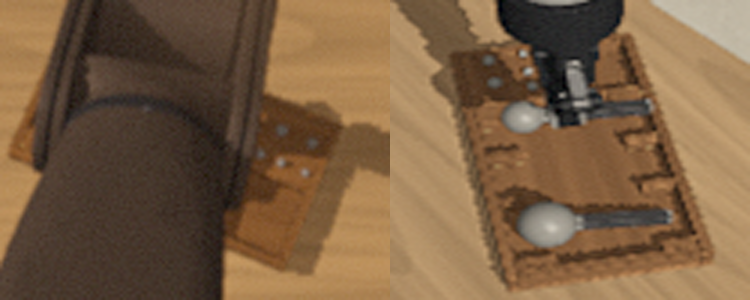

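The medium punch hangs level above the middle stall, with its ball towards the head end. I'll lower it.

Emit:
{"op": "arm_command", "data": {"steps": [{"translation":[-0.003,-0.005,0.05],"twist":[0,0,0],"fingers":-1},{"translation":[-0.003,-0.005,0.09],"twist":[0,0,0],"fingers":-1},{"translation":[-0.003,-0.005,0.1],"twist":[0,0,0],"fingers":-1},{"translation":[-0.003,-0.005,0.105],"twist":[0,0,0],"fingers":-1},{"translation":[-0.003,-0.005,0.105],"twist":[0,0,0],"fingers":-1}]}}

```text
time: 12.75
eef_pos: [0.5685, 0.0011, 0.0145]
tcp_rot: [0.982, -0.188, 0.001, -0.0]
contact_force: [1.0, -0.0, -1.7]
opening: 0.1
finger_force: 80.1
```

Emit:
{"op": "arm_command", "data": {"steps": [{"translation":[0,0,0.001],"twist":[0,0,0],"fingers":-1},{"translation":[0,0,0.001],"twist":[0,0,0],"fingers":-1}]}}

```text
time: 13.0
eef_pos: [0.5681, 0.0016, 0.0134]
tcp_rot: [0.982, -0.188, 0.001, 0.0]
contact_force: [-0.2, -0.7, -2.0]
opening: 0.102
finger_force: 80.1
```

Emit:
{"op": "arm_command", "data": {"steps": [{"translation":[0,0,0.002],"twist":[0,0,0],"fingers":-1},{"translation":[0,0,0.003],"twist":[0,0,0],"fingers":-1},{"translation":[0,0,0.003],"twist":[0,0,0],"fingers":-1}]}}

```text
time: 13.38
eef_pos: [0.568, 0.0017, 0.0116]
tcp_rot: [0.982, -0.188, 0.0, 0.0]
contact_force: [-2.3, 1.3, 5.9]
opening: 0.102
finger_force: 81.1
```

Emit:
{"op": "arm_command", "data": {"steps": [{"translation":[0,0,0],"twist":[0,0,0],"fingers":-0.4},{"translation":[0,0,0],"twist":[0,0,0],"fingers":-0.4},{"translation":[0,0,0],"twist":[0,0,0],"fingers":-0.4},{"translation":[0,0,-0.05],"twist":[0,0,0],"fingers":-0.4},{"translation":[0,0,-0.12],"twist":[0,0,0],"fingers":-0.4}]}}

```text
time: 14.0
eef_pos: [0.5659, 0.0019, 0.0992]
tcp_rot: [0.982, -0.188, -0.002, 0.0]
contact_force: [0.6, 0.3, 0.4]
opening: 0.301
finger_force: 0.0
```

```bash
cat > s.py <<'E'
from plan import *
M=(.5883,.3103,-.5695); g=at(M,-.025)
go([('hover',*g,.09,M[2]),('down',*g,.003,M[2])])
E
python3 s.py
```

```text
t 14.0 q [-0.18  0.2   1.94  0.    1.01  1.77] p [0.566 0.002 0.099]
hover [-0.157, -0.399, 0.013] [0.001, 0.005, 0.182] rows 5.1
down [-0.0, -0.001, 0.116] [0.0, -0.0, 0.0] rows 1.4
```

Emit:
{"op": "arm_command", "data": {"steps": [{"translation":[-0.157,-0.399,0],"twist":[0,0,0.182],"fingers":0},{"translation":[-0.157,-0.399,0],"twist":[0,0,0.182],"fingers":0},{"translation":[-0.157,-0.399,0],"twist":[0,0,0.182],"fingers":0},{"translation":[-0.157,-0.399,0],"twist":[0,0,0.182],"fingers":0},{"translation":[-0.157,-0.399,0],"twist":[0,0,0.182],"fingers":0}]}}

```text
time: 14.62
eef_pos: [0.5685, 0.3112, 0.1003]
tcp_rot: [0.96, -0.281, 0.0, -0.0]
contact_force: [0.4, -0.3, 0.8]
opening: 0.502
finger_force: 0.0
```

Emit:
{"op": "arm_command", "data": {"steps": [{"translation":[0,0,0],"twist":[0,0,0],"fingers":0},{"translation":[0,0,0],"twist":[0,0,0],"fingers":0}]}}

```text
time: 14.88
eef_pos: [0.5684, 0.3091, 0.0998]
tcp_rot: [0.96, -0.28, -0.0, 0.0]
contact_force: [-0.0, -1.2, 0.6]
opening: 0.495
finger_force: 0.0
```

```bash
python3 s.py; python3 - <<'E'
from h import *
P={n:read_camera(n) for n in('top','scene')}
c=[cv2.resize(P['top']['pixels'][140:240,270:400,::-1],(390,300),interpolation=cv2.INTER_CUBIC),cv2.resize(P['scene']['pixels'][260:350,340:460,::-1],(400,300),interpolation=cv2.INTER_CUBIC)]
cv2.imwrite('pics/t6.png',np.hstack(c))
E
```

```text
t 14.88 q [ 0.34  0.36  1.74 -0.    1.04  2.48] p [0.568 0.309 0.1  ]
hover [-0.012, -0.016, 0.013] [0.001, 0.0, 0.001] rows 0.3
down [0.0, 0.0, 0.116] [-0.0, 0.0, -0.0] rows 1.4
```

View pics/t6.png

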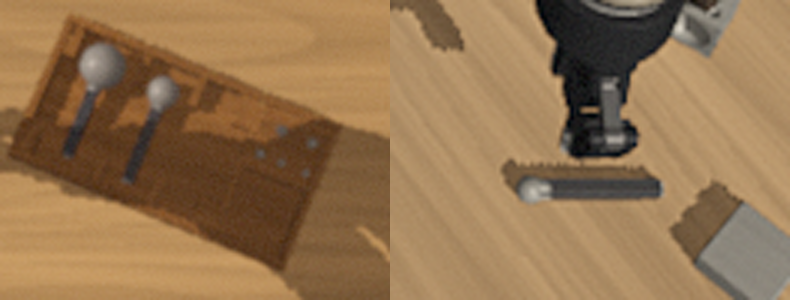

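Medium is well seated. Small punch ball is at about (row 188, col 532) in the right panel, and I'll shift 15 mm to it and go down.

Emit:
{"op": "arm_command", "data": {"steps": [{"translation":[-0.012,-0.016,0.013],"twist":[0,0,0],"fingers":0},{"translation":[-0.012,-0.016,0.013],"twist":[0,0,0],"fingers":0},{"translation":[-0.012,-0.016,0.013],"twist":[0,0,0],"fingers":0}]}}

```text
time: 15.35
eef_pos: [0.5675, 0.3239, 0.0902]
tcp_rot: [0.96, -0.281, -0.0, 0.0]
contact_force: [-1.1, 0.3, 0.2]
opening: 0.502
finger_force: 0.0
```

```bash
python3 s.py
```

```text
t 15.35 q [ 0.36  0.38  1.73 -0.    1.03  2.5 ] p [0.568 0.324 0.09 ]
hover [-0.0, 0.0, 0.0] [0.001, 0.0, 0.0] rows 0.0
down [-0.0, 0.0, 0.116] [-0.0, 0.0, 0.0] rows 1.4
```

Emit:
{"op": "arm_command", "data": {"steps": [{"translation":[0,0,0.06],"twist":[0,0,0],"fingers":0},{"translation":[0,0,0.1],"twist":[0,0,0],"fingers":0},{"translation":[0,0,0.117],"twist":[0,0,0],"fingers":0},{"translation":[0,0,0.117],"twist":[0,0,0],"fingers":0},{"translation":[0,0,0.117],"twist":[0,0,0],"fingers":-1}]}}

```text
time: 15.98
eef_pos: [0.5689, 0.3247, 0.0047]
tcp_rot: [0.96, -0.281, 0.001, -0.001]
contact_force: [0.7, -0.6, -0.5]
opening: 0.305
finger_force: 0.0
```

Emit:
{"op": "arm_command", "data": {"steps": [{"translation":[0,0,0],"twist":[0,0,0],"fingers":-1},{"translation":[0,0,0],"twist":[0,0,0],"fingers":-1},{"translation":[0,0,0],"twist":[0,0,0],"fingers":-1},{"translation":[0,0,0],"twist":[0,0,0],"fingers":-1}]}}

```text
time: 16.48
eef_pos: [0.569, 0.3247, 0.005]
tcp_rot: [0.96, -0.281, 0.001, -0.001]
contact_force: [-1.2, -0.6, 6.3]
opening: 0.093
finger_force: 80.0
```

Emit:
{"op": "arm_command", "data": {"steps": [{"translation":[0,0,-0.02],"twist":[0,0,0],"fingers":-1},{"translation":[0,0,-0.06],"twist":[0,0,0],"fingers":-1},{"translation":[0,0,-0.13],"twist":[0,0,0],"fingers":-1},{"translation":[0,0,-0.13],"twist":[0,0,0],"fingers":-1},{"translation":[0,0,-0.13],"twist":[0,0,0],"fingers":-1}]}}

```text
time: 17.1
eef_pos: [0.5671, 0.324, 0.1002]
tcp_rot: [0.96, -0.281, -0.0, 0.0]
contact_force: [-0.9, 0.2, -1.9]
opening: 0.089
finger_force: 79.1
```

```bash
cat > sp.py <<'E'
from plan import *
g=at(TR,.010,-.023)
go([('hover',*g,.095,TR[2]),('down',*g,.010,TR[2])])
E
python3 sp.py
```

```text
t 17.1 q [0.36 0.37 1.72 0.   1.05 2.5 ] p [0.567 0.324 0.1  ]
hover [0.251, 0.424, 0.007] [0.0, 0.0, -0.182] rows 5.9
down [-0.0, 0.0, 0.113] [0.0, 0.001, -0.0] rows 1.4
```

Emit:
{"op": "arm_command", "data": {"steps": [{"translation":[0.251,0.424,0.003],"twist":[0,0,-0.182],"fingers":-1},{"translation":[0.251,0.424,0.003],"twist":[0,0,-0.182],"fingers":-1},{"translation":[0.251,0.424,0.003],"twist":[0,0,-0.182],"fingers":-1},{"translation":[0.251,0.424,0.003],"twist":[0,0,-0.182],"fingers":-1},{"translation":[0.251,0.424,0.003],"twist":[0,0,-0.182],"fingers":-1}]}}

```text
time: 17.73
eef_pos: [0.5547, 0.0115, 0.0962]
tcp_rot: [0.982, -0.188, -0.002, 0.0]
contact_force: [0.4, -0.2, -0.3]
opening: 0.093
finger_force: 79.2
```

```bash
python3 sp.py
```

```text
t 17.73 q [-0.16  0.18  1.97  0.    1.    1.79] p [0.555 0.012 0.096]
hover [0.027, 0.071, 0.002] [0.001, 0.004, -0.0] rows 0.9
down [0.0, -0.0, 0.113] [-0.0, -0.0, -0.0] rows 1.4
```

Emit:
{"op": "arm_command", "data": {"steps": [{"translation":[0.027,0.071,0],"twist":[0,0,0],"fingers":-1},{"translation":[0.027,0.071,0],"twist":[0,0,0],"fingers":-1},{"translation":[0.027,0.071,0],"twist":[0,0,0],"fingers":-1},{"translation":[0.027,0.071,0],"twist":[0,0,0],"fingers":-1}]}}

```text
time: 18.23
eef_pos: [0.5552, -0.0423, 0.0975]
tcp_rot: [0.982, -0.187, -0.001, -0.0]
contact_force: [-0.2, 0.7, -1.1]
opening: 0.096
finger_force: 79.2
```

```bash
python3 sp.py; python3 - <<'E'
from h import *
P={n:read_camera(n) for n in('scene',)}
cv2.imwrite('pics/t7.png',cv2.resize(P['scene']['pixels'][130:260,250:370,::-1],None,fx=4,fy=4,interpolation=cv2.INTER_CUBIC))
E
```

```text
t 18.23 q [-0.26  0.18  1.97  0.    1.    1.69] p [ 0.555 -0.042  0.097]
hover [-0.0, 0.004, 0.003] [-0.0, 0.002, 0.001] rows 0.1
down [-0.0, 0.0, 0.114] [-0.0, -0.0, 0.0] rows 1.4
```

View pics/t7.png

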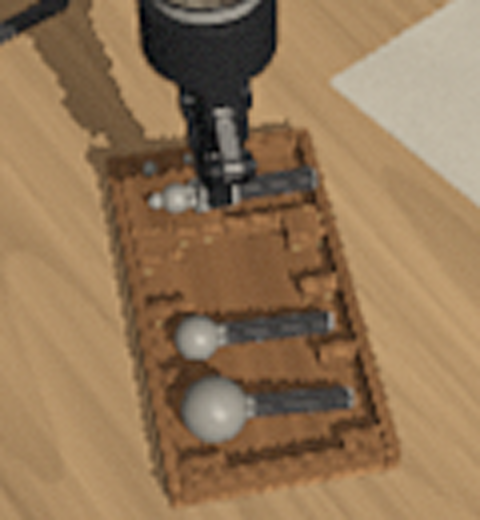

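The small punch hangs above the narrow stall, with its ball at about (row 198, col 178). I'll lower it.

Emit:
{"op": "arm_command", "data": {"steps": [{"translation":[0,0.003,0.05],"twist":[0,0,0],"fingers":-1},{"translation":[0,0.003,0.09],"twist":[0,0,0],"fingers":-1},{"translation":[0,0.003,0.108],"twist":[0,0,0],"fingers":-1},{"translation":[0,0.003,0.115],"twist":[0,0,0],"fingers":-1},{"translation":[0,0.003,0.115],"twist":[0,0,0],"fingers":-1}]}}

```text
time: 18.9
eef_pos: [0.5557, -0.0458, 0.0128]
tcp_rot: [0.982, -0.188, 0.001, 0.0]
contact_force: [0.0, -0.2, -0.8]
opening: 0.094
finger_force: 79.2
```

Emit:
{"op": "arm_command", "data": {"steps": [{"translation":[0,0,0.001],"twist":[0,0,0],"fingers":-1},{"translation":[0,0,0.001],"twist":[0,0,0],"fingers":-1}]}}

```text
time: 19.15
eef_pos: [0.5557, -0.0461, 0.0124]
tcp_rot: [0.982, -0.188, 0.001, 0.0]
contact_force: [-0.9, 0.5, -1.0]
opening: 0.095
finger_force: 79.2
```

Emit:
{"op": "arm_command", "data": {"steps": [{"translation":[0,0,0.002],"twist":[0,0,0],"fingers":-1},{"translation":[0,0,0.002],"twist":[0,0,0],"fingers":-1},{"translation":[0,0,0.002],"twist":[0,0,0],"fingers":-1}]}}

```text
time: 19.52
eef_pos: [0.5557, -0.0462, 0.0109]
tcp_rot: [0.982, -0.188, 0.001, 0.0]
contact_force: [-1.9, 0.4, 5.1]
opening: 0.1
finger_force: 80.1
```

Emit:
{"op": "arm_command", "data": {"steps": [{"translation":[0,0,0],"twist":[0,0,0],"fingers":-0.4},{"translation":[0,0,0],"twist":[0,0,0],"fingers":-0.4},{"translation":[0,0,0],"twist":[0,0,0],"fingers":-0.4},{"translation":[0,0,-0.05],"twist":[0,0,0],"fingers":-0.4},{"translation":[0,0,-0.14],"twist":[0,0,0],"fingers":-0.4}]}}

```text
time: 20.15
eef_pos: [0.5527, -0.0454, 0.108]
tcp_rot: [0.982, -0.188, -0.004, -0.0]
contact_force: [1.0, -0.8, 1.1]
opening: 0.3
finger_force: 0.0
```

```bash
cat > c.py <<'E'
from plan import *
M=(.4138,.2744,.3777)
go([('hover',*M[:2],.11,M[2]),('down',*M[:2],.020,M[2])])
E
python3 c.py
```

```text
t 20.15 q [-0.26  0.16  1.96  0.    1.02  1.68] p [ 0.553 -0.045  0.108]
hover [-0.33, -0.328, -0.001] [-0.002, 0.007, -0.723] rows 5.6
down [-0.0, 0.0, 0.12] [0.0, -0.0, 0.0] rows 1.4
```

Emit:
{"op": "arm_command", "data": {"steps": [{"translation":[-0.33,-0.328,-0.004],"twist":[0,0,-0.723],"fingers":0.7},{"translation":[-0.33,-0.328,-0.004],"twist":[0,0,-0.723],"fingers":0.7},{"translation":[-0.33,-0.328,-0.004],"twist":[0,0,-0.723],"fingers":0.7},{"translation":[-0.33,-0.328,-0.004],"twist":[0,0,-0.723],"fingers":0.7},{"translation":[-0.33,-0.328,-0.004],"twist":[0,0,-0.723],"fingers":0.7}], "grip_force": 100}}

```text
time: 20.78
eef_pos: [0.4296, 0.2423, 0.1128]
tcp_rot: [0.982, 0.189, 0.0, -0.0]
contact_force: [0.4, 0.8, 0.5]
opening: 0.845
finger_force: 0.0
```

```bash
python3 c.py
```

```text
t 20.77 q [0.31 0.02 2.11 0.   1.01 1.5 ] p [0.43  0.242 0.113]
hover [-0.004, -0.048, 0.004] [-0.0, -0.001, 0.002] rows 0.6
down [0.0, 0.0, 0.12] [-0.0, 0.0, -0.0] rows 1.4
```

Emit:
{"op": "arm_command", "data": {"steps": [{"translation":[-0.004,-0.048,0.004],"twist":[0,0,0],"fingers":0.7},{"translation":[-0.004,-0.048,0.004],"twist":[0,0,0],"fingers":0.7},{"translation":[-0.004,-0.048,0.004],"twist":[0,0,0],"fingers":0.7},{"translation":[-0.004,-0.048,0.004],"twist":[0,0,0],"fingers":0.7}]}}

```text
time: 21.28
eef_pos: [0.4152, 0.2721, 0.1097]
tcp_rot: [0.982, 0.187, 0.0, 0.0]
contact_force: [-0.4, 0.6, 0.9]
opening: 0.851
finger_force: 0.0
```

```bash
python3 c.py; python3 - <<'E'
from h import *
P={n:read_camera(n) for n in('top','scene')}
c=[cv2.resize(P['top']['pixels'][140:240,270:400,::-1],(390,300),interpolation=cv2.INTER_CUBIC),cv2.resize(P['scene']['pixels'][200:290,370:490,::-1],(400,300),interpolation=cv2.INTER_CUBIC)]
cv2.imwrite('pics/t8.png',np.hstack(c))
E
```

```text
t 21.27 q [ 0.38  0.03  2.11 -0.    1.01  1.57] p [0.415 0.272 0.11 ]
hover [-0.001, -0.004, -0.0] [0.0, -0.0, -0.001] rows 0.0
down [0.0, 0.0, 0.12] [0.0, -0.0, 0.0] rows 1.4
```

View pics/t8.png

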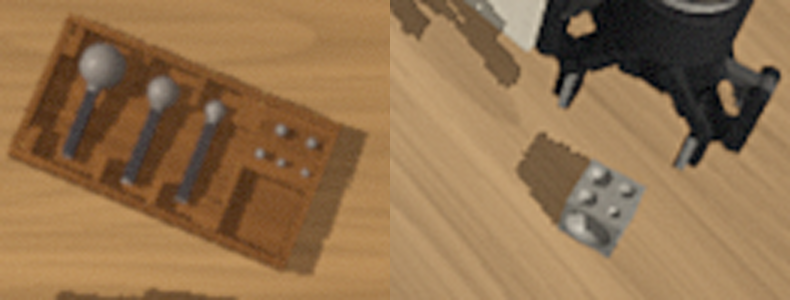

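```bash
python3 - <<'E'
from plan import *
p=read_camera('scene'); f=lambda X:[round((proj(p,X)[1]-370)*3.333+390),round((proj(p,X)[0]-200)*3.333)]
print('tcp',f([.415,.272,.115]))
M=(.4138,.2744,.3777)
for d in((.02,.02),(.02,-.02),(-.02,-.02),(-.02,.02)): print(f([*at(M,*d),.04]))
E
```

```text
tcp [624, 130]
[618, 227]
[563, 197]
[589, 155]
[643, 183]
```

All three punches are seated, and the cube's predicted corners match the picture. I'll grip the cube.

Emit:
{"op": "arm_command", "data": {"steps": [{"translation":[-0.001,-0.004,0.06],"twist":[0,0,0],"fingers":0.7},{"translation":[-0.001,-0.004,0.1],"twist":[0,0,0],"fingers":0.7},{"translation":[-0.001,-0.004,0.12],"twist":[0,0,0],"fingers":0.7},{"translation":[-0.001,-0.004,0.12],"twist":[0,0,0],"fingers":0.7},{"translation":[-0.001,-0.004,0.12],"twist":[0,0,0],"fingers":-1}]}}

```text
time: 22.05
eef_pos: [0.4139, 0.2759, 0.0209]
tcp_rot: [0.982, 0.188, 0.001, -0.0]
contact_force: [-0.1, -0.2, -0.0]
opening: 0.657
finger_force: 0.0
```

Emit:
{"op": "arm_command", "data": {"steps": [{"translation":[0,0,0],"twist":[0,0,0],"fingers":-1},{"translation":[0,0,0],"twist":[0,0,0],"fingers":-1},{"translation":[0,0,0],"twist":[0,0,0],"fingers":-1},{"translation":[0,0,0],"twist":[0,0,0],"fingers":-1},{"translation":[0,0,0],"twist":[0,0,0],"fingers":-1}]}}

```text
time: 22.68
eef_pos: [0.4139, 0.2763, 0.0218]
tcp_rot: [0.982, 0.188, 0.001, -0.001]
contact_force: [-2.0, 0.5, 6.0]
opening: 0.441
finger_force: 101.5
```

Emit:
{"op": "arm_command", "data": {"steps": [{"translation":[0,0,-0.005],"twist":[0,0,0],"fingers":-1},{"translation":[0,0,-0.01],"twist":[0,0,0],"fingers":-1},{"translation":[0,0,-0.01],"twist":[0,0,0],"fingers":-1}]}}

```text
time: 23.05
eef_pos: [0.4124, 0.2754, 0.027]
tcp_rot: [0.982, 0.188, -0.0, 0.0]
contact_force: [1.0, -1.4, -4.6]
opening: 0.44
finger_force: 100.8
```

Emit:
{"op": "arm_command", "data": {"steps": [{"translation":[0,0,-0.05],"twist":[0,0,0],"fingers":-1},{"translation":[0,0,-0.11],"twist":[0,0,0],"fingers":-1},{"translation":[0,0,-0.11],"twist":[0,0,0],"fingers":-1},{"translation":[0,0,-0.11],"twist":[0,0,0],"fingers":-1}]}}

```text
time: 23.55
eef_pos: [0.4115, 0.275, 0.1081]
tcp_rot: [0.982, 0.188, -0.001, 0.0]
contact_force: [-0.8, -0.5, -5.7]
opening: 0.44
finger_force: 102.8
```

```bash
cat > cp.py <<'E'
from plan import *
g=at(TR,-.030,-.093)
go([('hover',*g,.105,TR[2]),('down',*g,.029,TR[2])])
E
python3 cp.py
```

```text
t 23.55 q [ 0.38  0.03  2.11 -0.    1.    1.58] p [0.412 0.275 0.108]
hover [-0.084, 0.498, 0.004] [0.001, 0.003, 0.723] rows 6.1
down [0.0, 0.0, 0.102] [-0.0, -0.0, -0.0] rows 1.2
```

Emit:
{"op": "arm_command", "data": {"steps": [{"translation":[-0.084,0.498,0.002],"twist":[0,0,0.723],"fingers":-1},{"translation":[-0.084,0.498,0.002],"twist":[0,0,0.723],"fingers":-1},{"translation":[-0.084,0.498,0.002],"twist":[0,0,0.723],"fingers":-1},{"translation":[-0.084,0.498,0.002],"twist":[0,0,0.723],"fingers":-1},{"translation":[-0.084,0.498,0.002],"twist":[0,0,0.723],"fingers":-1}]}}

```text
time: 24.18
eef_pos: [0.4764, -0.0315, 0.1057]
tcp_rot: [0.982, -0.189, -0.002, -0.0]
contact_force: [1.4, 0.1, -5.3]
opening: 0.44
finger_force: 103.2
```

```bash
python3 cp.py
```

```text
t 24.18 q [-0.28 -0.    2.15  0.    1.    1.67] p [ 0.476 -0.031  0.106]
hover [0.05, 0.072, 0.001] [0.0, 0.005, -0.002] rows 1.1
down [-0.0, 0.0, 0.101] [0.0, -0.0, 0.0] rows 1.2
```

Emit:
{"op": "arm_command", "data": {"steps": [{"translation":[0.05,0.072,0],"twist":[0,0,0],"fingers":-1},{"translation":[0.05,0.072,0],"twist":[0,0,0],"fingers":-1},{"translation":[0.05,0.072,0],"twist":[0,0,0],"fingers":-1},{"translation":[0.05,0.072,0],"twist":[0,0,0],"fingers":-1}]}}

```text
time: 24.68
eef_pos: [0.4918, -0.0924, 0.1068]
tcp_rot: [0.982, -0.188, -0.002, -0.0]
contact_force: [-0.1, 0.6, -5.3]
opening: 0.44
finger_force: 103.5
```

```bash
python3 cp.py; python3 - <<'E'
from h import *
p=read_camera('scene')
cv2.imwrite('pics/t9.png',cv2.resize(p['pixels'][110:260,250:390,::-1],None,fx=4,fy=4,interpolation=cv2.INTER_CUBIC))
E
```

```text
t 24.68 q [-0.39  0.05  2.1   0.    1.    1.56] p [ 0.492 -0.092  0.107]
hover [0.0, 0.004, 0.002] [-0.0, 0.003, 0.001] rows 0.1
down [0.001, 0.0, 0.102] [-0.0, 0.0, 0.0] rows 1.2
```

View pics/t9.png

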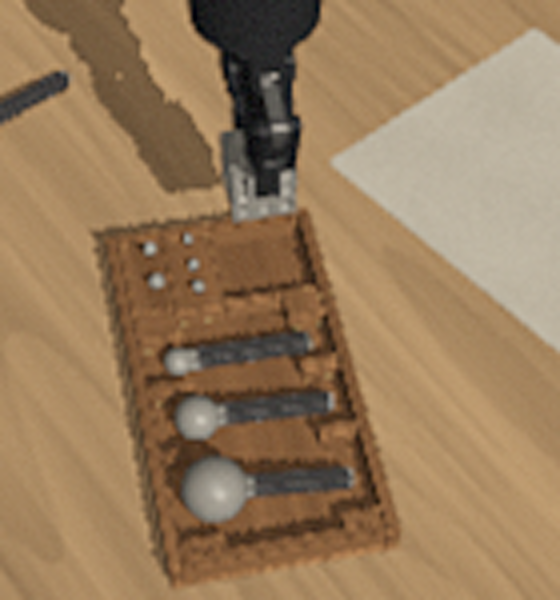

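The cube hangs level above the bay at about (row 180, col 262), and all three punches are seated. I'll lower it slowly.

Emit:
{"op": "arm_command", "data": {"steps": [{"translation":[0,0.004,0.04],"twist":[0,0.002,0],"fingers":-1},{"translation":[0,0.004,0.07],"twist":[0,0.002,0],"fingers":-1},{"translation":[0,0.004,0.092],"twist":[0,0.002,0],"fingers":-1},{"translation":[0,0.004,0.101],"twist":[0,0.002,0],"fingers":-1},{"translation":[0,0.004,0.101],"twist":[0,0.002,0],"fingers":-1}]}}

```text
time: 25.35
eef_pos: [0.4921, -0.0965, 0.0326]
tcp_rot: [0.982, -0.188, 0.001, 0.0]
contact_force: [0.5, -0.4, -4.8]
opening: 0.446
finger_force: 103.4
```

Emit:
{"op": "arm_command", "data": {"steps": [{"translation":[0,0,0.001],"twist":[0,0,0],"fingers":-1},{"translation":[0,0,0.001],"twist":[0,0,0],"fingers":-1}]}}

```text
time: 25.6
eef_pos: [0.4927, -0.0971, 0.0327]
tcp_rot: [0.982, -0.188, 0.002, 0.0]
contact_force: [-1.1, 0.5, -4.7]
opening: 0.448
finger_force: 103.4
```

Emit:
{"op": "arm_command", "data": {"steps": [{"translation":[0,0,0.002],"twist":[0,0,0],"fingers":-1},{"translation":[0,0,0.005],"twist":[0,0,0],"fingers":-1},{"translation":[0,0,0.005],"twist":[0,0,0],"fingers":-1}]}}

```text
time: 25.98
eef_pos: [0.4918, -0.0968, 0.0279]
tcp_rot: [0.982, -0.188, 0.001, 0.0]
contact_force: [-0.0, 0.8, -5.9]
opening: 0.445
finger_force: 103.4
```

Emit:
{"op": "arm_command", "data": {"steps": [{"translation":[0,0,0.001],"twist":[0,0,0],"fingers":-1},{"translation":[0,0,0.001],"twist":[0,0,0],"fingers":-1}]}}

```text
time: 26.22
eef_pos: [0.492, -0.0968, 0.0278]
tcp_rot: [0.982, -0.188, 0.001, 0.0]
contact_force: [-3.1, 0.9, -0.5]
opening: 0.445
finger_force: 104.1
```

Contact is starting, so I'll lower a touch more, release and lift.

Emit:
{"op": "arm_command", "data": {"steps": [{"translation":[0,0,0.001],"twist":[0,0,0],"fingers":-1},{"translation":[0,0,0.001],"twist":[0,0,0],"fingers":0.15},{"translation":[0,0,0.001],"twist":[0,0,0],"fingers":0.15},{"translation":[0,0,0.001],"twist":[0,0,0],"fingers":0.15}]}}

```text
time: 26.72
eef_pos: [0.4926, -0.0971, 0.027]
tcp_rot: [0.982, -0.188, 0.002, 0.0]
contact_force: [0.1, 0.0, 0.6]
opening: 0.572
finger_force: 0.0
```

Emit:
{"op": "arm_command", "data": {"steps": [{"translation":[0,0,-0.03],"twist":[0,0,0],"fingers":0.15},{"translation":[0,0,-0.09],"twist":[0,0,0],"fingers":0.15},{"translation":[0,0,-0.16],"twist":[0,0,0],"fingers":0.15},{"translation":[0,0.1,-0.2],"twist":[0,0,0],"fingers":0.15},{"translation":[0,0.25,-0.2],"twist":[0,0,0],"fingers":0.15}]}}

```text
time: 27.35
eef_pos: [0.4485, -0.2103, 0.1765]
tcp_rot: [0.982, -0.187, 0.004, 0.002]
contact_force: [0.4, -0.8, -0.8]
opening: 0.577
finger_force: 0.0
```

Emit:
{"op": "arm_command", "data": {"steps": [{"translation":[0,0.2,0],"twist":[0,0,0],"fingers":0.15},{"translation":[0,0.2,0],"twist":[0,0,0],"fingers":0.15},{"translation":[0,0.2,0],"twist":[0,0,0],"fingers":0.15},{"translation":[0,0.2,0],"twist":[0,0,0],"fingers":0.15}]}}

```text
time: 27.85
eef_pos: [0.391, -0.3497, 0.1732]
tcp_rot: [0.982, -0.19, 0.001, 0.0]
contact_force: [0.1, -0.1, -0.5]
opening: 0.575
finger_force: 0.0
```

```bash
python3 - <<'E'
from h import *
P={n:read_camera(n) for n in('top','scene')}
c=[cv2.resize(P['top']['pixels'][140:240,270:400,::-1],(416,320),interpolation=cv2.INTER_CUBIC),cv2.resize(P['scene']['pixels'][150:260,260:360,::-1],(360,320),interpolation=cv2.INTER_CUBIC)]
cv2.imwrite('pics/t10.png',np.hstack(c))
E
```

```text
(no output)
```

View pics/t10.png

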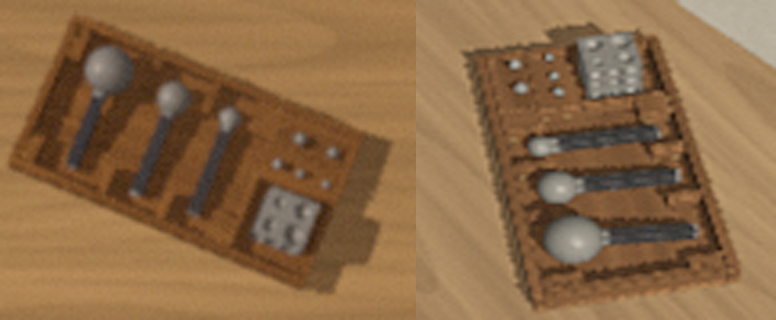

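The three punches lie in their stalls with the balls at the head end, and the cube is in the bay at about (row 218, col 287). I'll check the numbers before handing in.

```bash
python3 - <<'E'
from plan import *
p=read_camera('top')
for n,x,y,z in(('L',108,70,.026),('M',172,98,.020),('S',229,118,.015),('C',287,219,.046)):
    w=ray2z(p,((y+.5)/3.2-.5+140,(x+.5)/3.2-.5+270),z); d=w[:2]-np.array(TR[:2]); c,s=np.cos(TR[2]),np.sin(TR[2])
    print(n,np.round([c*d[0]+s*d[1],-s*d[0]+c*d[1]],4))
E
```

```text
L [0.034  0.0852]
M [0.0333 0.0282]
S [ 0.0365 -0.0214]
C [-0.0284 -0.0936]
```

All of them are inside the limits.

```bash
python3 -c "from plant import sign_off; print(sign_off())"
```

```text
the job is handed in; nothing more can be done
None
```

The doming set is put away and the job is handed in: my last camera check put all three punches and the cube within the limits in their own places, but the hand-in returned no verdict.

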